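Stand the capacitor cans in their holder cups

ROBOT

A 7-joint arm with a two-finger parallel gripper is mounted at the origin on the work surface. World frame = base frame: x ahead of the robot, y to its left, z up, the work surface at z = 0. Lengths are in m, angles in rad, forces in N, time in s.
With the tool pointing down it reaches from about 0.4 to 0.85 m from the base axis. Payload 4.5 kg.
Tool frame: the origin (TCP) lies where the fingers leave the gripper's body, on its centre line; the fingertips stand 64 mm ahead of it and the grasp point (between the pads) lies 45 mm ahead of it; z points along the fingers, y is the line along which they close (so a half turn about z gives the same grasp; the last joint's range is limited). The gripper opens to 88 mm and grips with 3 to 60 N. Pads are 18 mm wide; open, the fingers measure 123 mm over their backs; the gripper's body (75 mm by 187 mm) begins 45 mm behind the grasp point.
Start: joints at [1.191, 0.689, -0.195, 1.565, 0.157, 0.902, -0.215], TCP at [0.251, -0.572, 0.303] pointing down, gripper open.
Joint ranges: [-3.01, 3.01], [-0.46, 2.08], [-1.47, 1.51], [0.13, 2.56], [-1, 4.14], [0.04, 2.09], [-2.66, 2.66]. Speed limits (rad/s): [2.57, 2.57, 3.14, 3.14, 3.14, 3.14, 3.14].

INTERFACE

Orientations are given as a unit quaternion [x, y, z, w].
In Python, from plant import r gives the robot as it stands.
- The arm moves only by the tool play_rows, never from a script. Its arguments are lists of equal length, an entry for each row: "translation": the shift along the tool's x, y, z in m, a list of three; "delta_rot": the turn, a rotation vector about the tool's x, y, z in degrees, a list of three; "grip": the opening, from -1 (shut) to 1 (fully open). In form: {"translation": [[x, y, z], ...], "delta_rot": [[rx, ry, rz], ...], "grip": [grip, ...]}. A call has 1 to 20 rows; each row shifts and turns the commanded pose from where the row before left it, along the tool's axes as they then stand; what a row does not reach is not made up. A row lasts 1/8 s, in which the tool goes at most 62.5 mm and 10.7 degrees, less where a joint would pass 70% of its speed; a pose out of reach is approached as far as the arm can. A call with a gripper value outside its range is refused whole. The fingers move at their own pace and stop on an object; "squeeze" is the grip in N (left out, the last holds). Time passes only in rows, so rows that do not move let the fingers close. It gives the time, the measured TCP pose, the force, the opening and the grip force at its end, in the units of the state.
- r.get_state(): the state, without advancing time (a new reading comes with each control period).
- r.snapshot(name): name is "scene" or "top" or "wrist"; returns the picture (420x560x3 uint8, blue, green, red); there is no depth.
- r.get_calibration(name): a dict with "intrinsics" (3x3 intrinsics, pixels), "k1" (the pictures are not rectified: a ray, as slopes to the right and down, at radius r is drawn at 1 + k1 r^2 times it, then the intrinsics apply), "eye" and "rotation" of the camera in the world. Camera axes: x right, y up, looking along -z (the intrinsics and any distortion apply to the point x, -y, -z); pixel columns grow to the right and rows downward; lengths in m; the calibration is good to about 2 mm. A picture is of the moment at which its call begins: read the wrist's pose just before it. get_calibration takes no time and is no camera call; for the wrist camera it gives the pose at the moment of the call.
- r.finish_job(): hands the job in; it is judged then, once.
Trained networks look in the newest picture that a camera, given by its name, has taken for a name from the list of things; names that differ only in an ending like _2 or _b are one class to them, and where a whole thing is asked for, a point or a joint stands for the part that bears it (a point fixed in the world has none). Each returns a list of dicts, best first, with "confidence" (0 to 1); they miss things now and then, are a little off and sometimes report something else, mostly with a low value. They report only what shows in the picture. A call takes as long as a camera call. They do not tell look-alikes from the thing itself.
- r.look_for(camera, target): "point" ([x, y, z] in m, in world coordinates, good to about 4 mm: the middle of the surface that is visible of it).
- r.silhouettes(camera, target): "pixels" (420x560 bool, what is visible of it).
The state is a dict: "clock": time; "q": joint angles; "qd": joint speeds; "joint_torque": joint torques, N m; "tool_pos": TCP position; "eef_rot": TCP orientation; "contact_force": force on the tool from outside, world axes, zero at the start; "moment": the same for the moment, N m; "opening": opening from 0.0 (shut) to 1.0 (fully open); "finger_force": force on a finger pad.
Only numpy, scipy, OpenCV 4.12 (cv2) and the standard library are available. Lean on these libraries where they do the work, as an engineer would, in place of code of your own. Each camera call takes 0.05 s, during which the arm holds its last target. There are 200 camera calls.

TASK

Pick out the four dark capacitor cans on the bench and stand each one upright, terminals up, in the white holder cup of its own size: the smallest can in the smallest cup, and so on up to the largest can in the largest cup. Lower each can onto the floor of its cup rather than dropping it, and leave the solder reel and the flux bottle standing where they are.

Things in the scene. Friction and masses are not known exactly. Their poses are not given: they have to be found in the camera images.
- can_small: the smallest of the four capacitor cans: upright dark-sleeved cylinder, diameter 24 mm, height 46 mm, plus two brass terminal studs 4 mm high on its top, about 30 g, loose, standing on the bench. Origin: centre of its underside; z up along its axis (terminals at +z).
- can_medium: the second smallest of the four capacitor cans: upright dark-sleeved cylinder, diameter 32 mm, height 56 mm, plus two brass terminal studs 4 mm high on its top, about 65 g, loose, standing on the bench. Origin: centre of its underside; z up along its axis (terminals at +z).
- can_large: the second largest of the four capacitor cans: upright dark-sleeved cylinder, diameter 41 mm, height 68 mm, plus two brass terminal studs 4 mm high on its top, about 125 g, loose, standing on the bench. Origin: centre of its underside; z up along its axis (terminals at +z).
- can_huge: the largest of the four capacitor cans: upright dark-sleeved cylinder, diameter 51 mm, height 82 mm, plus two brass terminal studs 4 mm high on its top, about 230 g, loose, standing on the bench. Origin: centre of its underside; z up along its axis (terminals at +z).
- cup_small: the smallest of the four holder cups, for the smallest can: a shallow round white cup, inner diameter 38 mm, outer 46 mm, rim 15 mm above the bench, inner floor 5 mm above the bench, on a square plywood base 58 mm wide and 3 mm thick; fixed to the bench. Origin: centre of its underside, at bench height; z up.
- cup_medium: the second smallest of the four holder cups, for the second smallest can: a shallow round white cup, inner diameter 46 mm, outer 54 mm, rim 15 mm above the bench, inner floor 5 mm above the bench, on a square plywood base 66 mm wide and 3 mm thick; fixed to the bench. Origin: centre of its underside, at bench height; z up.
- cup_large: the second largest of the four holder cups, for the second largest can: a shallow round white cup, inner diameter 55 mm, outer 63 mm, rim 15 mm above the bench, inner floor 5 mm above the bench, on a square plywood base 75 mm wide and 3 mm thick; fixed to the bench. Origin: centre of its underside, at bench height; z up.
- cup_huge: the largest of the four holder cups, for the largest can: a shallow round white cup, inner diameter 65 mm, outer 73 mm, rim 15 mm above the bench, inner floor 5 mm above the bench, on a square plywood base 85 mm wide and 3 mm thick; fixed to the bench. Origin: centre of its underside, at bench height; z up.
- solder_reel: bystander: reel of solder wire standing on its flange, diameter 56 mm, height 42 mm, grey flanges, loose. Origin: centre of its underside; z up.
- flux_bottle: bystander: white plastic flux bottle with a cap, diameter 42 mm, height 90 mm, loose, upright. Origin: centre of its underside; z up.
Not all that is in view belongs to the job. Leave any orange look-alike of the can_large alone.

How it is judged:
At the end, for the whole second after the job is handed in: Each of the four cans stands upright (within 0.08 rad) on the floor of the cup of its own size rank (underside 2 to 9 mm above the cup's underside, axis within 10 mm of the cup's centre), at rest and released; the solder reel and flux bottle were neither moved over 25 mm nor tipped (horizontal distance between can_small and cup_small below 0.01 m and z of can_small in the frame of cup_small between 0.002 and 0.009 m and angle between each of can_small, can_medium, can_large, can_huge's own z axis and vertical below 0.08 rad and linear speed of each of can_small, can_medium, can_large, can_huge below 0.02 m/s and angular speed of each of can_small, can_medium, can_large, can_huge below 0.2 rad/s and horizontal distance between can_medium and cup_medium below 0.01 m and z of can_medium in the frame of cup_medium between 0.002 and 0.009 m and horizontal distance between can_large and cup_large below 0.01 m and z of can_large in the frame of cup_large between 0.002 and 0.009 m and horizontal distance between can_huge and cup_huge below 0.01 m and z of can_huge in the frame of cup_huge between 0.002 and 0.009 m); the robot touches nothing.
It fails at once if a can falls freely with its underside more than 40 mm above the bench (dropped or thrown) ((contact force between can_small and anything else below 0.01 N and height (world z) of can_small above 0.04 m) or (contact force between can_medium and anything else below 0.01 N and height (world z) of can_medium above 0.04 m) or (contact force between can_large and anything else below 0.01 N and height (world z) of can_large above 0.04 m) or (contact force between can_huge and anything else below 0.01 N and height (world z) of can_huge above 0.04 m)).
It fails at once if the solder reel is moved more than 25 mm or tipped over (distance of solder_reel from where it was at the start of the episode above 0.025 m or angle between solder_reel's own z axis and vertical above 0.4 rad).
It fails at once if the flux bottle is moved more than 25 mm or tipped over (distance of flux_bottle from where it was at the start of the episode above 0.025 m or angle between flux_bottle's own z axis and vertical above 0.4 rad).
It also fails if it takes over 90 s, if anything falls off the work surface, if the arm or the gripper's body presses on something with over 40 N, if the wrist force passes 120 N, or if a joint passes its speed limit or range.

## Working session

There is one attempt and no reset: what is moved stays moved. The work goes in short steps, Python scripts to look and compute and a tool call to move; the robot and the scene stay as the last step left them, time stands still between calls to the robot, and variables do not carry over. Pictures are saved under pics/ and viewed, at most 14 in all, crops included, and the job is handed in when it is done.

Besides the shell and the picture viewer there is one more tool, called after ">>>" as name(argument=value, ...) on one line, values as JSON. play_rows: Moves the arm, as the interface text tells. Its arguments: {"type":"object","properties":{"translation":{"type":"array","items":{"type":"array","items":{"type":"number"}}},"delta_rot":{"type":"array","items":{"type":"array","items":{"type":"number"}}},"grip":{"type":"array","items":{"type":"number"}},"squeeze":{"type":"number"}},"required":["translation","delta_rot","grip"]}

```bash
mkdir -p pics; ls; python3 - <<'E'
from plant import r
import cv2,numpy as np
for n in("scene","top"):
    cv2.imwrite(f"pics/{n}0.png",r.snapshot(n))
    c=r.get_calibration(n);print(n,c)
    for t in["can_small","can_medium","can_large","can_huge","cup_small","cup_medium","cup_large","cup_huge","solder_reel","flux_bottle"]:
        print(t,[(np.round(d["point"],3).tolist(),round(d["confidence"],2)) for d in r.look_for(n,t)])
s=r.get_state();print(s)
E
```

```text
pics
scene {'intrinsics': array([[481.82121964,   0.        , 290.43476112],
       [  0.        , 481.82121964, 209.48779571],
       [  0.        ,   0.        ,   1.        ]]), 'k1': -0.07525822658940015, 'eye': array([1.09844297, 0.51475848, 0.81078206]), 'rotation': array([0.13853918, 0.36143153, 0.85411693, 0.3473592 ])}
can_small [([0.518, 0.142, 0.034], 0.75)]
can_medium [([0.612, 0.319, 0.047], 0.64)]
can_large [([0.612, -0.274, 0.052], 0.86), ([0.618, -0.358, 0.048], 0.67)]
can_huge [([0.673, 0.003, 0.067], 0.7)]
cup_small [([0.465, 0.307, 0.005], 0.55)]
cup_medium [([0.488, 0.02, 0.008], 0.6)]
cup_large [([0.638, -0.16, 0.003], 0.96)]
cup_huge [([0.494, -0.162, 0.004], 0.85)]
solder_reel [([0.636, 0.153, 0.04], 0.93)]
flux_bottle [([0.474, -0.297, 0.051], 0.75)]
top {'intrinsics': array([[475.68946218,   0.        , 277.8788682 ],
       [  0.        , 475.68946218, 220.44929555],
       [  0.        ,   0.        ,   1.        ]]), 'k1': -0.16425237678845314, 'eye': array([ 0.42985395, -0.02705139,  1.11145565]), 'rotation': array([-0.04212113,  0.04070896,  0.71440436, 
[... 509 characters left out ...]
 1.1, 'q': array([ 1.19081928,  0.68908129, -0.19458045,  1.56530669,  0.15728122,
        0.90249635, -0.21510793]), 'qd': array([ 0.00180551,  0.00075686,  0.00123295, -0.00053624, -0.00142541,
        0.00083638,  0.0004846 ]), 'joint_torque': array([ 5.15632855e-04, -5.27491164e+01, -1.26713298e+00, -1.53741395e+01,
       -5.19247726e-02, -8.40526282e-04, -2.56473754e-05]), 'tool_pos': array([ 0.25131751, -0.57226258,  0.30275211]), 'eef_rot': array([9.78675974e-01, 2.05410165e-01, 1.53476552e-05, 4.16082988e-05]), 'contact_force': array([-0.40441981, -0.95242164,  0.03497799]), 'moment': array([-0.01878934, -0.00643815, -0.02769858]), 'finger_force': 0.0, 'opening': 1.0029216825731941}
```

View pics/scene0.png

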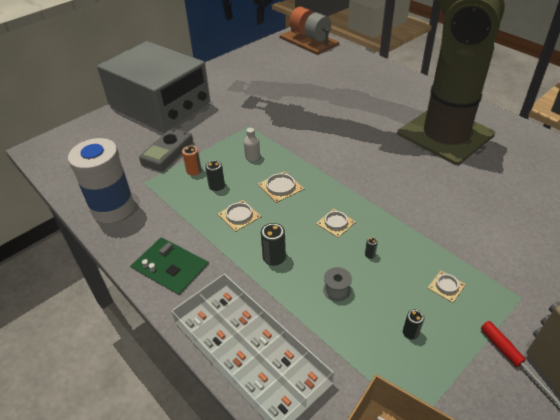

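View pics/top0.png

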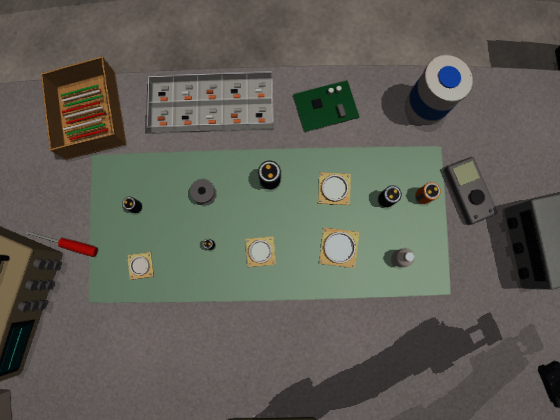

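The top view shows the green mat with everything on it. There are two can_large candidates:
- **Black can:** top (391,196), scene (215,175). It fits "dark-sleeved".
- **Orange can:** top (429,192), scene (192,160). This is the look-alike, so I'll leave it alone.

The other cans in the top view are huge (269,174), medium (132,205) and small (207,244). The cups, largest to smallest, are at (339,248), (334,188), (260,252) and (140,265).

```bash
cat > h.py <<'E'
from plant import r
import cv2,numpy as np
from scipy.optimize import minimize
from scipy.spatial.transform import Rotation as R
D={"can_small":(.024,.046),"can_medium":(.032,.056),"can_large":(.041,.068),"can_huge":(.051,.082),"solder_reel":(.056,.042),"flux_bottle":(.042,.09),
"cup_small":(.046,.058),"cup_medium":(.054,.066),"cup_large":(.063,.075),"cup_huge":(.073,.085)}
def proj(c,P):
    p=(np.asarray(P)-c["eye"])@R.from_quat(c["rotation"]).as_matrix()
    s=np.c_[p[:,0]/-p[:,2],-p[:,1]/-p[:,2]]
    s=s*(1+c["k1"]*(s**2).sum(1,keepdims=True))
    K=c["intrinsics"];return s*[K[0,0],K[1,1]]+K[:2,2]
def model(t,x,y,z=0):
    a=np.linspace(0,2*np.pi,40);d=D[t][0]/2
    ring=lambda rr,h:np.c_[x+rr*np.cos(a),y+rr*np.sin(a),0*a+z+h]
    if t.startswith("cup"):
        s=D[t][1]/2;q=np.array([[i*s,j*s,k] for i in(-1,1) for j in(-1,1) for k in(0,.003)])
        return np.r_[ring(d,.015),q+[x,y,z]]
    L=[ring(d,0),ring(d,D[t][1])]
    if t.startswith("can"):L.append(ring(d*.5,D[t][1]+.004))
    return np.vstack(L)
def cen(c,t,x,y,z=0):
    h=cv2.convexHull(proj(c,model(t,x,y,z)).astype(np.float32));m=cv2.moments(h)
    return np.array([m["m10"],m["m01"]])/m["m00"],m["m00"]
def locate(c,t,mask,x0,z=0):
    o=np.argwhere(mask)[:,::-1].mean(0)
    s=minimize(lambda v:((cen(c,t,v[0],v[1],z)[0]-o)**2).sum(),x0,method="Nelder-Mead",options=dict(xatol=1e-5,fatol=1e-4))
    return s.x,mask.sum()/cen(c,t,*s.x,z)[1]
E
python3 - <<'E'
from h import *
G={"can_small":(.504,.127),"can_medium":(.602,.309),"can_large":(.604,-.278),"can_huge":(.655,0),"cup_small":(.464,.3),"cup_medium":(.492,.016),"cup_large":(.632,-.162),"cup_huge":(.491,-.167),"solder_reel":(.63,.148),"flux_bottle":(.465,-.3)}
im=[]
for n in("scene","top"):
    I=r.snapshot(n);c=r.get_calibration(n);im.append(I)
    for t,g in G.items():
        for d in r.silhouettes(n,t):
            m=d["pixels"]
            if m.sum()<10: continue
            x,a=locate(c,t,m,g)
            print(n,t,np.round(x,4),"area ratio %.2f conf %.2f"%(a,d["confidence"]),"" if np.hypot(*(x-g))<.04 else "FAR")
A=cv2.resize(im[0][130:210,160:280],None,fx=6,fy=6,interpolation=2)[:, :720]
cv2.imwrite("pics/crop.png",A)
E
```

```text
scene can_small [0.5066 0.1354] area ratio 0.87 conf 0.51 
scene can_medium [0.6038 0.3151] area ratio 0.99 conf 0.72 
scene can_large [ 0.6055 -0.2861] area ratio 1.09 conf 0.59 
scene can_large [ 0.6128 -0.3774] area ratio 0.99 conf 0.58 FAR
scene can_huge [ 0.6624 -0.0081] area ratio 0.92 conf 0.77 
scene cup_small [0.4625 0.3013] area ratio 0.96 conf 0.93 
scene cup_small [ 0.5858 -0.3174] area ratio 1.28 conf 0.55 FAR
scene cup_medium [0.49   0.0175] area ratio 0.94 conf 0.86 
scene cup_large [ 0.6341 -0.1604] area ratio 0.91 conf 0.58 
scene cup_huge [ 0.4937 -0.1668] area ratio 0.98 conf 0.82 
scene solder_reel [0.6307 0.1492] area ratio 1.00 conf 0.61 
scene flux_bottle [ 0.4719 -0.2998] area ratio 0.73 conf 0.86 
top can_small [0.5067 0.134 ] area ratio 0.83 conf 0.42 
top can_medium [0.604  0.3139] area ratio 0.99 conf 0.65 
top can_medium [ 0.4917 -0.1634] area ratio 6.53 conf 0.31 FAR
top can_large [ 0.6078 -0.2855] area ratio 0.97 conf 0.77 
top can_large [ 0.6125 -0.3751] area ratio 0.90 conf 0.67 FAR
top can_huge [ 0.6616 -0.0084] area ratio 0.99 conf 0.69 
top cup_small [0.4618 0.3024] area ratio 1.00 conf 0.56 
top cup_medium [0.4897 0.0182] area ratio 0.95 conf 0.94 
top cup_medium [0.6357 0.1496] area ratio 0.64 conf 0.68 FAR
top cup_large [ 0.6371 -0.1615] area ratio 1.07 conf 0.57 
top cup_huge [ 0.4939 -0.1674] area ratio 0.99 conf 0.97 
top solder_reel [0.6296 0.1458] area ratio 0.98 conf 0.59 
top flux_bottle [ 0.4642 -0.3054] area ratio 0.76 conf 0.68
```

View pics/crop.png

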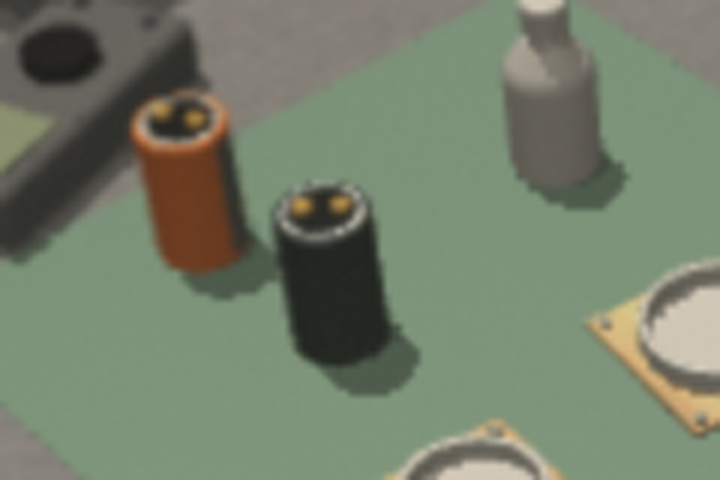

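The crop confirms it: the black can (right of the orange one) is can_large, and the orange one stays where it is. I'll turn the tool so the fingers close along world x, which maps the tool axes to [dy, dx, -dz], then head for the huge can.

>>> play_rows(translation=[[0, 0, 0], [0, 0, 0], [0, 0, 0], [0, 0, 0], [0, 0, 0], [0, 0, 0], [0, 0, 0], [0, 0, 0]], delta_rot=[[0, 0, -9], [0, 0, -9], [0, 0, -9], [0, 0, -9], [0, 0, -9], [0, 0, -9], [0, 0, -9], [0, 0, -3.3]], grip=[1, 1, 1, 1, 1, 1, 1, 1], squeeze=20)

```text
clock: 3.2
tool_pos: [0.2511, -0.5724, 0.3027]
eef_rot: [0.706, 0.708, 0.0, -0.0]
contact_force: [0.0, 1.2, -0.2]
opening: 1.004
finger_force: 0.0
```

>>> play_rows(translation=[[0.0403, 0.0294, 0], [0.0403, 0.0294, 0], [0.0403, 0.0294, 0], [0.0403, 0.0294, 0], [0.0403, 0.0294, 0], [0.0403, 0.0294, 0], [0.0403, 0.0294, 0], [0.0403, 0.0294, 0], [0.0403, 0.0294, 0], [0.0403, 0.0294, 0], [0.0403, 0.0294, 0], [0.0403, 0.0294, 0], [0.0403, 0.0294, 0], [0.0403, 0.0294, 0], [0, 0, 0], [0, 0, 0]], delta_rot=[[0, 0, 0], [0, 0, 0], [0, 0, 0], [0, 0, 0], [0, 0, 0], [0, 0, 0], [0, 0, 0], [0, 0, 0], [0, 0, 0], [0, 0, 0], [0, 0, 0], [0, 0, 0], [0, 0, 0], [0, 0, 0], [0, 0, 0], [0, 0, 0]], grip=[1, 1, 1, 1, 1, 1, 1, 1, 1, 1, 1, 1, 1, 1, 1, 1])

```text
clock: 5.2
tool_pos: [0.6625, -0.0087, 0.3024]
eef_rot: [0.707, 0.707, -0.001, 0.0]
contact_force: [-0.1, -0.9, 0.6]
opening: 1.001
finger_force: 0.0
```

>>> play_rows(translation=[[0, 0, 0.035], [0, 0, 0.035], [0, 0, 0.035], [0, 0, 0.035], [0, 0, 0.03], [0, 0, 0.02], [0, 0, 0.012], [0, 0, 0], [0, 0, 0], [0, 0, 0], [0, 0, 0], [0, 0, 0], [0, 0, 0]], delta_rot=[[0, 0, 0], [0, 0, 0], [0, 0, 0], [0, 0, 0], [0, 0, 0], [0, 0, 0], [0, 0, 0], [0, 0, 0], [0, 0, 0], [0, 0, 0], [0, 0, 0], [0, 0, 0], [0, 0, 0]], grip=[1, 1, 1, 1, 1, 1, 1, 1, -1, -1, -1, -1, -1], squeeze=25)

```text
clock: 6.82
tool_pos: [0.662, -0.008, 0.101]
eef_rot: [0.707, 0.707, -0.001, -0.0]
contact_force: [-3.2, -0.5, 5.2]
opening: 0.572
finger_force: 25.0
```

Huge can gripped (opening ≈ 50 mm). Lifting it and carrying it over cup_huge.

>>> play_rows(translation=[[0, 0, -0.01], [0, 0, -0.02], [0, 0, -0.02], [-0.0265, -0.028, 0], [-0.0265, -0.028, 0], [-0.0265, -0.028, 0], [-0.0265, -0.028, 0], [-0.0265, -0.028, 0], [-0.0265, -0.028, 0], [0, 0, 0], [0, 0, 0]], delta_rot=[[0, 0, 0], [0, 0, 0], [0, 0, 0], [0, 0, 0], [0, 0, 0], [0, 0, 0], [0, 0, 0], [0, 0, 0], [0, 0, 0], [0, 0, 0], [0, 0, 0]], grip=[-1, -1, -1, -1, -1, -1, -1, -1, -1, -1, -1])

```text
clock: 8.2
tool_pos: [0.4964, -0.1667, 0.1519]
eef_rot: [0.707, 0.707, 0.001, 0.001]
contact_force: [0.2, 0.2, -3.1]
opening: 0.573
finger_force: 25.0
```

```bash
python3 - <<'E'
from h import *
s=r.get_state();print(s["tool_pos"],s["opening"],s["finger_force"],s["q"].round(2))
I=r.snapshot("scene");cv2.imwrite("pics/hover.png",I[100:300,100:400])
E
```

```text
[ 0.49635607 -0.16674567  0.15186847] 0.5727488666956022 24.999953666701913 [ 0.43  0.82 -0.33  1.99  0.59  0.43 -0.34]
```

View pics/hover.png

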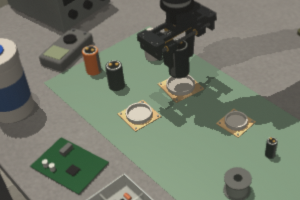

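The can hangs upright above cup_huge (crop around (180,80)). Lowering it.

>>> play_rows(translation=[[0, -0.0025, 0.015], [0, 0, 0.015], [0, 0, 0.01], [0, 0, 0.004], [0, 0, 0], [0, 0, 0]], delta_rot=[[0, 0, 0], [0, 0, 0], [0, 0, 0], [0, 0, 0], [0, 0, 0], [0, 0, 0]], grip=[-1, -1, -1, -1, -1, -1])

```text
clock: 9.0
tool_pos: [0.4926, -0.1671, 0.107]
eef_rot: [0.707, 0.707, 0.0, 0.0]
contact_force: [-0.2, -0.1, -2.6]
opening: 0.574
finger_force: 25.0
```

>>> play_rows(translation=[[0, 0, 0.001], [0, 0, 0.0005], [0, 0, 0]], delta_rot=[[0, 0, 0], [0, 0, 0], [0, 0, 0]], grip=[-1, -1, -1])

```text
clock: 9.38
tool_pos: [0.4926, -0.1671, 0.1059]
eef_rot: [0.707, 0.707, 0.0, 0.0]
contact_force: [-0.9, 0.0, 5.4]
opening: 0.574
finger_force: 25.0
```

Floor contact reached (5 N). Releasing, rising and moving over can_large.

>>> play_rows(translation=[[0, 0, 0], [0, 0, 0], [0, 0, 0], [0, 0, 0], [0, 0, -0.015], [0, 0, -0.03], [0, 0, -0.03], [0, 0, -0.03], [-0.0238, 0.0229, 0], [-0.0238, 0.0229, 0], [-0.0238, 0.0229, 0], [-0.0238, 0.0229, 0], [-0.0238, 0.0229, 0], [0, 0, 0], [0, 0, 0]], delta_rot=[[0, 0, 0], [0, 0, 0], [0, 0, 0], [0, 0, 0], [0, 0, 0], [0, 0, 0], [0, 0, 0], [0, 0, 0], [0, 0, 0], [0, 0, 0], [0, 0, 0], [0, 0, 0], [0, 0, 0], [0, 0, 0], [0, 0, 0]], grip=[1, 1, 1, 1, 1, 1, 1, 1, 1, 1, 1, 1, 1, 1, 1])

```text
clock: 11.25
tool_pos: [0.6062, -0.2852, 0.2107]
eef_rot: [0.707, 0.707, 0.0, -0.001]
contact_force: [-0.2, -0.1, 0.2]
opening: 1.0
finger_force: 0.0
```

```bash
python3 - <<'E'
from h import *
for n in("scene","top"):
    r.snapshot(n);c=r.get_calibration(n)
    for t,z,g in(("can_huge",.005,(.494,-.167)),("can_large",0,(.607,-.286))):
        for d in r.silhouettes(n,t):
            x,a=locate(c,t,d["pixels"],g,z);print(n,t,x.round(4),round(a,2),d["confidence"])
E
```

```text
scene can_huge [ 0.493 -0.167] 0.97 0.95
scene can_large [ 0.6164 -0.3712] 0.82 0.76
scene can_large [ 0.6077 -0.2833] 1.0 0.75
top can_huge [ 0.4929 -0.1691] 1.03 0.8
top can_large [ 0.6072 -0.2837] 0.91 0.76
top can_large [ 0.6029 -0.3894] 0.11 0.42
```

can_huge stands within 1–2 mm of its cup centre. Now grasping can_large.

>>> play_rows(translation=[[0, 0.0008, 0.03], [0, 0, 0.03], [0, 0, 0.03], [0, 0, 0.02], [0, 0, 0.008], [0, 0, 0], [0, 0, 0], [0, 0, 0], [0, 0, 0], [0, 0, 0], [0, 0, 0]], delta_rot=[[0, 0, 0], [0, 0, 0], [0, 0, 0], [0, 0, 0], [0, 0, 0], [0, 0, 0], [0, 0, 0], [0, 0, 0], [0, 0, 0], [0, 0, 0], [0, 0, 0]], grip=[1, 1, 1, 1, 1, 1, -1, -1, -1, -1, -1], squeeze=20)

```text
clock: 12.92
tool_pos: [0.6075, -0.2861, 0.0923]
eef_rot: [0.707, 0.707, -0.0, -0.0]
contact_force: [-0.5, 0.4, 2.6]
opening: 0.457
finger_force: 20.5
```

>>> play_rows(translation=[[0, 0, -0.01], [0, 0, -0.015], [0, 0, -0.015], [0.025, 0.0056, 0], [0.025, 0.0056, 0], [0.025, 0.0056, 0], [0.025, 0.0056, 0], [0.025, 0.0056, 0], [0, 0, 0], [0, 0, 0]], delta_rot=[[0, 0, 0], [0, 0, 0], [0, 0, 0], [0, 0, 0], [0, 0, 0], [0, 0, 0], [0, 0, 0], [0, 0, 0], [0, 0, 0], [0, 0, 0]], grip=[-1, -1, -1, -1, -1, -1, -1, -1, -1, -1])

```text
clock: 14.18
tool_pos: [0.6355, -0.1628, 0.1327]
eef_rot: [0.707, 0.707, -0.001, 0.001]
contact_force: [0.2, -0.8, -0.9]
opening: 0.461
finger_force: 20.0
```

>>> play_rows(translation=[[0.001, 0, 0.012], [0, 0, 0.012], [0, 0, 0.008], [0, 0, 0.002], [0, 0, 0], [0, 0, 0]], delta_rot=[[0, 0, 0], [0, 0, 0], [0, 0, 0], [0, 0, 0], [0, 0, 0], [0, 0, 0]], grip=[-1, -1, -1, -1, -1, -1])

```text
clock: 14.92
tool_pos: [0.6361, -0.1599, 0.0985]
eef_rot: [0.707, 0.707, 0.0, 0.0]
contact_force: [-0.5, -0.5, -1.7]
opening: 0.46
finger_force: 20.0
```

>>> play_rows(translation=[[0, 0, 0.001], [0, 0, 0.0005], [0, 0, 0]], delta_rot=[[0, 0, 0], [0, 0, 0], [0, 0, 0]], grip=[-1, -1, -1])

```text
clock: 15.3
tool_pos: [0.636, -0.16, 0.0973]
eef_rot: [0.707, 0.707, 0.0, 0.0]
contact_force: [-0.5, 0.4, 3.7]
opening: 0.458
finger_force: 20.0
```

On the floor. Releasing and moving over can_medium.

>>> play_rows(translation=[[0, 0, 0], [0, 0, 0], [0, 0, 0], [0, 0, 0], [0, 0, -0.015], [0, 0, -0.035], [0, 0, -0.04], [0.0395, -0.0027, 0], [0.0395, -0.0027, 0], [0.0395, -0.0027, 0], [0.0395, -0.0027, 0], [0.0395, -0.0027, 0], [0.0395, -0.0027, 0], [0.0395, -0.0027, 0], [0.0395, -0.0027, 0], [0.0395, -0.0027, 0], [0.0395, -0.0027, 0], [0.0395, -0.0027, 0], [0.0395, -0.0027, 0], [0, 0, 0]], delta_rot=[[0, 0, 0], [0, 0, 0], [0, 0, 0], [0, 0, 0], [0, 0, 0], [0, 0, 0], [0, 0, 0], [0, 0, 0], [0, 0, 0], [0, 0, 0], [0, 0, 0], [0, 0, 0], [0, 0, 0], [0, 0, 0], [0, 0, 0], [0, 0, 0], [0, 0, 0], [0, 0, 0], [0, 0, 0], [0, 0, 0]], grip=[1, 1, 1, 1, 1, 1, 1, 1, 1, 1, 1, 1, 1, 1, 1, 1, 1, 1, 1, 1])

```text
clock: 17.8
tool_pos: [0.6014, 0.3195, 0.1881]
eef_rot: [0.705, 0.709, 0.002, -0.002]
contact_force: [0.5, -0.7, 0.1]
opening: 1.002
finger_force: 0.0
```

```bash
python3 - <<'E'
from h import *
print(r.get_state()["tool_pos"],r.get_state()["q"].round(2))
for n in("scene","top"):
    r.snapshot(n);c=r.get_calibration(n)
    for t,z,g in(("can_huge",.005,(.494,-.167)),("can_large",.005,(.636,-.161)),("can_medium",0,(.604,.3145)),("can_small",0,(.5066,.1347))):
        for d in r.silhouettes(n,t):
            x,a=locate(c,t,d["pixels"],g,z);print(n,t,x.round(4),round(a,2),d["confidence"])
E
```

```text
[0.60142908 0.31953504 0.18807389] [-0.37  0.92 -0.37  1.47  0.39  0.83 -0.87]
scene can_huge [ 0.4925 -0.167 ] 0.97 0.87
scene can_huge [ 0.5383 -0.1162] 0.5 0.29
scene can_large [ 0.6162 -0.3707] 0.98 0.89
scene can_large [ 0.6355 -0.1596] 0.94 0.68
scene can_medium [0.6077 0.318 ] 0.73 0.94
scene can_medium [0.485  0.3187] 0.95 0.16
scene can_small [0.5083 0.1355] 1.04 0.6
top can_huge [ 0.493  -0.1675] 0.97 0.6
top can_large [ 0.6368 -0.1587] 0.99 0.82
top can_large [ 0.6123 -0.3744] 0.98 0.55
top can_large [0.6261 0.1435] 1.47 0.29
top can_medium [0.604  0.3151] 0.96 0.71
top can_medium [ 0.4904 -0.1571] 4.03 0.35
top can_small [0.507  0.1332] 0.96 0.57
top can_small [0.47   0.2761] 0.97 0.54
```

>>> play_rows(translation=[[0, 0, 0.03], [0, 0, 0.03], [0, 0, 0], [0, 0, 0]], delta_rot=[[0, 0, 0], [0, 0, 0], [0, 0, 0], [0, 0, 0]], grip=[1, 1, 1, 1])

```text
clock: 18.8
tool_pos: [0.6037, 0.3143, 0.1277]
eef_rot: [0.707, 0.707, 0.001, 0.0]
contact_force: [0.6, -0.1, -0.4]
opening: 1.0
finger_force: 0.0
```

>>> play_rows(translation=[[0, 0, 0.025], [0, 0, 0.014], [0, 0, 0.004], [0, 0, 0], [0, 0, 0], [0, 0, 0], [0, 0, 0], [0, 0, 0], [0, 0, 0]], delta_rot=[[0, 0, 0], [0, 0, 0], [0, 0, 0], [0, 0, 0], [0, 0, 0], [0, 0, 0], [0, 0, 0], [0, 0, 0], [0, 0, 0]], grip=[1, 1, 1, 1, -1, -1, -1, -1, -1], squeeze=15)

```text
clock: 19.92
tool_pos: [0.6032, 0.314, 0.0837]
eef_rot: [0.707, 0.707, -0.0, 0.0]
contact_force: [-0.4, 0.0, -0.6]
opening: 0.455
finger_force: 0.0
```

>>> play_rows(translation=[[0, 0, 0], [0, 0, 0], [0, 0, -0.01], [0, 0, -0.025], [0, 0, -0.025], [0, 0, -0.025], [-0.0297, -0.0113, 0], [-0.0297, -0.0113, 0], [-0.0297, -0.0113, 0], [-0.0297, -0.0113, 0], [-0.0297, -0.0113, 0], [-0.0297, -0.0113, 0], [-0.0297, -0.0113, 0], [-0.0297, -0.0113, 0], [-0.0297, -0.0113, 0], [-0.0297, -0.0113, 0], [0, 0, 0], [0, 0, 0], [0, 0, 0]], delta_rot=[[0, 0, 0], [0, 0, 0], [0, 0, 0], [0, 0, 0], [0, 0, 0], [0, 0, 0], [0, 0, 0], [0, 0, 0], [0, 0, 0], [0, 0, 0], [0, 0, 0], [0, 0, 0], [0, 0, 0], [0, 0, 0], [0, 0, 0], [0, 0, 0], [0, 0, 0], [0, 0, 0], [0, 0, 0]], grip=[-1, -1, -1, -1, -1, -1, -1, -1, -1, -1, -1, -1, -1, -1, -1, -1, -1, -1, -1])

```text
clock: 22.3
tool_pos: [0.491, 0.0185, 0.169]
eef_rot: [0.706, 0.708, 0.001, 0.0]
contact_force: [-0.1, -0.4, -1.4]
opening: 0.358
finger_force: 15.0
```

>>> play_rows(translation=[[0, -0.001, 0.025], [0, 0, 0.025], [0, 0, 0.018], [0, 0, 0.008], [0, 0, 0.002], [0, 0, 0], [0, 0, 0]], delta_rot=[[0, 0, 0], [0, 0, 0], [0, 0, 0], [0, 0, 0], [0, 0, 0], [0, 0, 0], [0, 0, 0]], grip=[-1, -1, -1, -1, -1, -1, -1])

```text
clock: 23.18
tool_pos: [0.4896, 0.017, 0.0913]
eef_rot: [0.707, 0.707, 0.0, 0.0]
contact_force: [0.1, -0.3, -1.0]
opening: 0.358
finger_force: 15.0
```

>>> play_rows(translation=[[0, 0, 0.001], [0, 0, 0.0005], [0, 0, 0]], delta_rot=[[0, 0, 0], [0, 0, 0], [0, 0, 0]], grip=[-1, -1, -1])

```text
clock: 23.55
tool_pos: [0.4892, 0.0169, 0.0892]
eef_rot: [0.707, 0.707, -0.0, 0.0]
contact_force: [0.0, -0.2, -0.3]
opening: 0.354
finger_force: 15.0
```

>>> play_rows(translation=[[0, 0, 0.0008], [0, 0, 0], [0, 0, 0]], delta_rot=[[0, 0, 0], [0, 0, 0], [0, 0, 0]], grip=[-1, -1, -1])

```text
clock: 23.92
tool_pos: [0.4893, 0.017, 0.0886]
eef_rot: [0.707, 0.707, 0.0, 0.0]
contact_force: [-1.0, 0.5, 2.6]
opening: 0.355
finger_force: 15.0
```

On the floor. Releasing and moving over can_small.

>>> play_rows(translation=[[0, 0, 0], [0, 0, 0], [0, 0, 0], [0, 0, 0], [0, 0, 0], [0, 0, -0.015], [0, 0, -0.035], [0, 0, -0.03], [0.0235, 0.0035, 0], [0.0235, 0.0035, 0], [0.0235, 0.0035, 0], [0.0235, 0.0035, 0], [0.0235, 0.0035, 0], [0, 0, 0], [0, 0, 0], [0, 0, 0]], delta_rot=[[0, 0, 0], [0, 0, 0], [0, 0, 0], [0, 0, 0], [0, 0, 0], [0, 0, 0], [0, 0, 0], [0, 0, 0], [0, 0, 0], [0, 0, 0], [0, 0, 0], [0, 0, 0], [0, 0, 0], [0, 0, 0], [0, 0, 0], [0, 0, 0]], grip=[1, 1, 1, 1, 1, 1, 1, 1, 1, 1, 1, 1, 1, 1, 1, 1])

```text
clock: 25.92
tool_pos: [0.5065, 0.1328, 0.1683]
eef_rot: [0.708, 0.707, -0.001, 0.0]
contact_force: [0.3, 0.2, 0.3]
opening: 0.998
finger_force: 0.0
```

>>> play_rows(translation=[[0.0013, 0, 0.03], [0, 0, 0.03], [0, 0, 0.02], [0, 0, 0.008], [0, 0, 0], [0, 0, 0], [0, 0, 0], [0, 0, 0], [0, 0, 0], [0, 0, 0], [0, 0, 0], [0, 0, 0]], delta_rot=[[0, 0, 0], [0, 0, 0], [0, 0, 0], [0, 0, 0], [0, 0, 0], [0, 0, 0], [0, 0, 0], [0, 0, 0], [0, 0, 0], [0, 0, 0], [0, 0, 0], [0, 0, 0]], grip=[1, 1, 1, 1, 1, -1, -1, -1, -1, -1, -1, -1], squeeze=10)

```text
clock: 27.42
tool_pos: [0.5067, 0.1358, 0.0804]
eef_rot: [0.707, 0.707, -0.0, 0.0]
contact_force: [-0.4, 0.8, 0.1]
opening: 0.265
finger_force: 10.0
```

>>> play_rows(translation=[[0, 0, -0.01], [0, 0, -0.02], [0, 0, -0.015], [0.0278, -0.0074, 0], [0.0278, -0.0074, 0], [0.0278, -0.0074, 0], [0.0278, -0.0074, 0], [0.0278, -0.0074, 0], [0.0278, -0.0074, 0], [0, 0, 0], [0, 0, 0], [0, 0, 0]], delta_rot=[[0, 0, 0], [0, 0, 0], [0, 0, 0], [0, 0, 0], [0, 0, 0], [0, 0, 0], [0, 0, 0], [0, 0, 0], [0, 0, 0], [0, 0, 0], [0, 0, 0], [0, 0, 0]], grip=[-1, -1, -1, -1, -1, -1, -1, -1, -1, -1, -1, -1])

```text
clock: 28.92
tool_pos: [0.4629, 0.3007, 0.1254]
eef_rot: [0.708, 0.706, -0.001, 0.001]
contact_force: [1.6, 0.5, 0.1]
opening: 0.267
finger_force: 10.0
```

>>> play_rows(translation=[[0.0015, -0.0005, 0.015], [0, 0, 0.013], [0, 0, 0.008], [0, 0, 0.002], [0, 0, 0], [0, 0, 0]], delta_rot=[[0, 0, 0], [0, 0, 0], [0, 0, 0], [0, 0, 0], [0, 0, 0], [0, 0, 0]], grip=[-1, -1, -1, -1, -1, -1])

```text
clock: 29.68
tool_pos: [0.462, 0.3042, 0.0877]
eef_rot: [0.707, 0.707, 0.0, 0.0]
contact_force: [0.3, 0.3, 0.3]
opening: 0.266
finger_force: 10.0
```

>>> play_rows(translation=[[0, 0, 0.001], [0, 0, 0.0005], [0, 0, 0]], delta_rot=[[0, 0, 0], [0, 0, 0], [0, 0, 0]], grip=[-1, -1, -1])

```text
clock: 30.05
tool_pos: [0.4618, 0.304, 0.0859]
eef_rot: [0.707, 0.707, 0.0, 0.0]
contact_force: [-0.4, 0.1, -0.3]
opening: 0.266
finger_force: 10.0
```

>>> play_rows(translation=[[0, 0, 0.0008], [0, 0, 0], [0, 0, 0]], delta_rot=[[0, 0, 0], [0, 0, 0], [0, 0, 0]], grip=[-1, -1, -1])

```text
clock: 30.42
tool_pos: [0.4619, 0.3041, 0.0853]
eef_rot: [0.707, 0.707, 0.0, 0.0]
contact_force: [-0.5, -0.3, 4.1]
opening: 0.268
finger_force: 10.0
```

Contact. Releasing, rising clear, and checking.

>>> play_rows(translation=[[0, 0, 0], [0, 0, 0], [0, 0, 0], [0, 0, 0], [0, 0, 0], [0, 0, 0], [0, 0, -0.015], [0, 0, -0.035], [0, 0, -0.04], [0, 0, -0.04], [0, 0, -0.04], [0, 0, 0], [0, 0, 0], [0, 0, 0]], delta_rot=[[0, 0, 0], [0, 0, 0], [0, 0, 0], [0, 0, 0], [0, 0, 0], [0, 0, 0], [0, 0, 0], [0, 0, 0], [0, 0, 0], [0, 0, 0], [0, 0, 0], [0, 0, 0], [0, 0, 0], [0, 0, 0]], grip=[1, 1, 1, 1, 1, 1, 1, 1, 1, 1, 1, 1, 1, 1])

```text
clock: 32.17
tool_pos: [0.4612, 0.3035, 0.2542]
eef_rot: [0.707, 0.707, -0.001, -0.0]
contact_force: [-0.0, -0.4, -0.2]
opening: 1.002
finger_force: 0.0
```

```bash
python3 - <<'E'
from h import *
for n in("scene","top"):
    I=r.snapshot(n);c=r.get_calibration(n)
    if n=="scene": cv2.imwrite("pics/end.png",cv2.resize(I[120:330,150:490],None,fx=2.3,fy=2.3))
    for t,z,g in(("can_huge",.005,(.494,-.167)),("can_large",.005,(.636,-.161)),("can_medium",.005,(.49,.018)),("can_small",.005,(.462,.302)),("solder_reel",0,(.63,.148)),("flux_bottle",0,(.465,-.3))):
        for d in r.silhouettes(n,t):
            x,a=locate(c,t,d["pixels"],g,z);print(n,t,x.round(4),round(a,2),d["confidence"])
E
```

```text
scene can_huge [ 0.493  -0.1677] 0.95 0.6
scene can_large [ 0.6358 -0.1587] 1.0 0.91
scene can_large [ 0.6164 -0.3705] 0.95 0.79
scene can_large [ 0.666  -0.1211] 0.78 0.38
scene can_medium [0.4885 0.0179] 0.91 0.58
scene can_small [0.4628 0.3026] 0.96 0.54
scene solder_reel [0.6303 0.1486] 1.0 0.81
scene flux_bottle [ 0.4723 -0.2992] 0.79 0.85
top can_huge [ 0.4928 -0.1687] 0.99 0.58
top can_huge [0.4628 0.2968] 0.19 0.58
top can_large [ 0.6117 -0.3739] 0.94 0.95
top can_large [ 0.6362 -0.1578] 1.04 0.89
top can_medium [0.4887 0.0181] 0.82 0.69
top can_medium [ 0.4649 -0.3082] 1.38 0.34
top can_small [0.4628 0.303 ] 0.91 0.44
top can_small [0.4597 0.2892] 2.87 0.44
top solder_reel [0.6302 0.1465] 0.98 0.97
top flux_bottle [ 0.4645 -0.3034] 0.72 0.74
```

View pics/end.png

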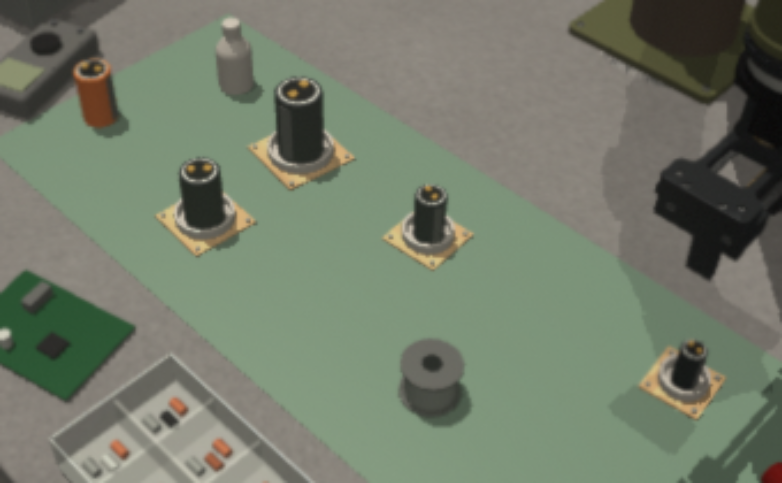

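All four cans stand upright in their own cups, at (300,120), (202,195), (430,215) and (690,365) in the crop. Each is within about 3 mm of its cup centre, and the reel and bottle haven't moved.

```bash
python3 -c "
from plant import r
print(r.finish_job())"
```

```text
the job is handed in; nothing more can be done
None
```

Job handed in at about 32 s (no verdict returned): all four cans stand upright in their matching cups, each within about 3 mm of centre by camera, and the reel, bottle and orange look-alike were left in place.

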